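Close, switch on and start the bench centrifuge

ROBOT

A 6-joint arm with a two-finger parallel gripper is mounted at the origin on the work surface. World frame = base frame: x ahead of the robot, y to its left, z up, the work surface at z = 0. Lengths are in m, angles in degrees, forces in N, time in s.
With the tool pointing down it reaches from about 0.4 to 0.825 m from the base axis. Payload 7 kg.
Tool frame: the origin (TCP) lies at the very end of the fingers, on their centre line; the grasp point (between the pads) lies 19 mm behind it; z points along the fingers, y is the line along which they close (so a half turn about z gives the same grasp; the last joint's range is limited). The gripper opens to 88 mm and grips with 3 to 60 N. Pads are 19 mm wide; open, the fingers measure 130 mm over their backs; the gripper's body (78 mm by 193 mm) begins 47 mm behind the grasp point.
Start: joints at [93.512, 20.546, 0.682, 0, -70.136, -16.507], TCP at [0.152, 0.658, 0.227] pointing down, gripper open.
Joint ranges: [-176.03, 176.03], [-82.01, 121.73], [-58.28, 71.71], [-173.87, 95.51], [-174.79, -0.11], [-173.66, 173.66]. Speed limits (degrees/s): [136.94, 136.94, 172.46, 180, 180, 180].

INTERFACE

Orientations are given as [roll, pitch, yaw] about the fixed x, y, z axes, in that order (R = Rz(yaw) Ry(pitch) Rx(roll)).
In Python, from plant import r gives the robot as it stands. The module is installed in compiled form; this text tells all that it offers.
- The arm moves only by the tool jog_arm, never from a script. Its arguments are lists of equal length, an entry for each row: "travel": the shift along the tool's x, y, z each as a share of 50 cm, from -1 to 1, a list of three; "dr": the turn, a rotation vector about the tool's x, y, z each as a share of 360 degrees, from -1 to 1, a list of three; "claw": the opening, from 0 (shut) to 1 (fully open). A call has exactly 10 rows; each row is the pose to reach, as a shift and turn from the pose commanded when the call began, along the tool's axes at that moment, turning the shorter way round; what a row does not reach only later rows make up. A row lasts 1/8 s, in which the tool goes at most 62.5 mm and 10.7 degrees, less where a joint would pass 70% of its speed; a pose out of reach is approached as far as the arm can. A call with a number of a shift or a turn outside -1 to 1 is refused whole. A call with a gripper value outside its range is refused whole. The fingers move at their own pace and stop on an object; "newtons" is the grip in N (left out, the last holds). Time passes only in rows, so rows that repeat a pose let the fingers close, or fill a call up. It gives the time, the measured TCP pose, the force, the opening and the grip force at its end, in the units of the state.
- r.get_state(): the state, without advancing time (a new reading comes with each control period).
- r.capture(name): name is "side" or "top"; returns a dict with "pixels" (400x640x3 uint8, red, green, blue), "range_z" (400x640 float32, m along the optical axis (not along the pixel's ray), 0 where there is no reading), "fx", "fy", "cx", "cy" (pixels), "dist_coeffs" ([k1, k2, p1, p2, k3] as OpenCV has them; the pictures are not rectified), "position" and "attitude" of the camera in the world. Camera axes: x right, y up, looking along -z (the intrinsics and any distortion apply to the point x, -y, -z); pixel columns grow to the right and rows downward; lengths in m; the calibration is good to about 2 mm. A picture is of the moment at which its call begins.
- r.close_job(): hands the job in; it is judged then, once.
Trained networks look in the newest picture that a camera, given by its name, has taken for a name from the list of things; names that differ only in an ending like _2 or _b are one class to them, and where a whole thing is asked for, a point or a joint stands for the part that bears it (a point fixed in the world has none). Each returns a list of dicts, best first, with "conf" (0 to 1); they miss things now and then, are a little off and sometimes report something else, mostly with a low value. They report only what shows in the picture. A call takes as long as a camera call.
- r.boxes_of(name, camera): "extent" ([left, top, right, bottom] in pixels, round what is visible of it).
- r.regions_of(name, camera): "pixels" (400x640 bool, what is visible of it) and "extent" ([left, top, right, bottom] in pixels, round what is visible of it).
- r.tip_of(name, camera): "at" ([column, row] in pixels: a listed point, or the origin of a listed thing).
The state is a dict: "time_s": time; "joints": joint angles; "qd": joint speeds; "joint_torque": joint torques, N m; "tcp_pos": TCP position; "eef_rot": TCP orientation; "contact_force": force on the tool from outside, world axes, zero at the start; "moment": the same for the moment, N m; "gripper_width": finger opening in m; "gripper_force": force on a finger pad.
Only numpy, scipy, OpenCV 4.12 (cv2) and the standard library are available. Lean on these libraries where they do the work, as an engineer would, in place of code of your own. Each camera call takes 0.05 s, during which the arm holds its last target. There are 200 camera calls.

TASK

With the fingertips alone, get the bench centrifuge running: push its ajar lid down until it is fully shut, then tip the rocker on its control box fully over by pressing its raised end (the one away from the robot), and last press the large round key right down and let it spring back. Keep to that order, do not press the small round key or the square key, do not lift the lid, and leave everything else on the bench standing where it is.

Things in the scene. Friction and masses are not known exactly. Their poses are not given: they have to be found in the camera images.
- centrifuge: Fixed bench centrifuge, a white housing 220 x 220 mm and 130 mm high. Origin: centre of its underside, on the bench. Its z is up, its x points from its front (robot side) to its back. The lid is hinged along the back rim, at x = +100 mm, z = 130 mm of this frame, parallel to its y.
- lid (a joint): Lid angle: 0 = fully shut, grows as the lid's front edge rises. It starts ajar at 0.35 to 0.6 and must be pushed down to 0 (counts as shut below 0.03, about 6 mm at the front edge). A stiff hinge holds it wherever it is left; it takes about 1 to 4 N downwards near the front edge to close it.
- lid_press (a point): Point on the top face of the lid (a grey plate 205 x 212 mm, 16 mm thick), on its middle line, 175 mm from the hinge line and 27 mm in from the front edge; moves with the lid. Its z is the lid's outward normal. With the lid shut it lies at x = -75, y = 0, z = 147 mm of the centrifuge's frame. A knob 22 mm across and 20 mm tall stands on the lid 75 mm behind this point; it is not needed.
- console: Fixed white control box of the centrifuge, 160 x 160 mm, 45 mm high; origin at the centre of its underside, z up, x from its front (robot side) to its back. On its top sit four plug-in modules (66 mm square grey plates, 6 mm thick) in a 2 x 2 pattern, 74 mm apart, in any arrangement: rocker, large round key, small round key, square key. All are square with the box.
- rocker (a joint): Power rocker angle: -0.2 = off (its back end stands up), +0.2 = on (its back end is down and its front end stands up). Starts off; counts as on above 0.14. It stays where it is left.
- rocker_press (a point): Point on the top of the rocker's back half, 22 mm from the pivot axis; moves with the rocker. The rocker is a black paddle 60 mm long (along the box's x) and 28 mm wide, a shallow V whose two halves rise outwards. Switching on presses this point straight down about 9 mm, after which the back half is level, 60 mm above the bench; it takes about 2.5 N.
- start (a joint): Travel of the large round key: 0 = up, 0.006 m = fully down; counts as pressed beyond 0.004. Springs back when let go. 2 N to start moving, 5 N fully down.
- start_top (a point): Centre of the top face of the large round start key, black, 36 mm across, standing 14 mm above its module plate (65 mm above the bench); moves down with the key.
- minor (a joint): Travel of the small round key (not to be pressed): 0 = up, 0.006 m = fully down; same spring.
- minor_top (a point): Centre of the top face of the small round key, black, 18 mm across, 14 mm above its module plate.
- square (a joint): Travel of the square key (not to be pressed): 0 = up, 0.006 m = fully down; same spring.
- square_top (a point): Centre of the top face of the square key, black, 28 mm square, 14 mm above its module plate.
- dishes: Loose stack of four round culture dishes, 58 mm across, 58 mm high. Bystander: stays where it is. Origin: centre of its underside.
- rack: Loose white rack of capped sample tubes, 60 x 150 mm, 95 mm high. Bystander: stays where it is. Origin: centre of its underside.
- dropper: Loose amber dropper bottle, 36 mm across, 85 mm high. Bystander: stays where it is. Origin: centre of its underside.
- jar: Loose jar, 70 mm across, 110 mm high. Bystander: stays where it is. Origin: centre of its underside.
- flask: Loose conical glass flask, 82 mm across the foot, 104 mm high. Bystander: stays where it is. Origin: centre of its underside.
- slidebox: Loose flat blue slide box, 80 x 100 x 32 mm. Bystander: stays where it is. Origin: centre of its underside.
- beaker: Loose white beaker, 66 mm across, 80 mm high. Bystander: stays where it is. Origin: centre of its underside.

How it is judged:
By the outcome, as a careful person would: the job done as asked, in the order asked, and still so for the second after the job is handed in, with the robot touching nothing.
It also fails if it takes over 48 s, if anything falls off the work surface, if the arm or the gripper's body presses on something with over 40 N, if the wrist force passes 120 N, or if a joint passes its speed limit or range.

## Working session

There is one attempt and no reset: what is moved stays moved. The work goes in short steps, Python scripts to look and compute and a tool call to move; the robot and the scene stay as the last step left them, time stands still between calls to the robot, and variables do not carry over. Pictures are saved under pics/ and viewed, at most 10 in all, crops included, and the job is handed in when it is done.

Besides the shell and the picture viewer there is one more tool, called after "Call:" as name(argument=value, ...) on one line, values as JSON. jog_arm: Moves the arm, as the interface text tells. Its arguments: {"type":"object","properties":{"travel":{"type":"array"},"dr":{"type":"array"},"claw":{"type":"array"},"newtons":{"type":"number"}},"required":["travel","dr","claw"]}

```bash
mkdir -p pics
cat > h.py <<'E'
import numpy as np, cv2
from scipy.spatial.transform import Rotation as R
from plant import r
def camR(c):
    a=np.array(c["attitude"],float)
    if a.shape==(3,3): return a
    if a.size==4: return None
    return R.from_euler('xyz',a,degrees=True).as_matrix()
def w(c,px,z=None):
    px=np.array(px,float).reshape(-1,1,2)
    K=np.array([[c["fx"],0,c["cx"]],[0,c["fy"],c["cy"]],[0,0,1]])
    u=cv2.undistortPoints(px,K,np.array(c["dist_coeffs"],float)).reshape(-1,2)
    d=np.c_[u[:,0],-u[:,1],-np.ones(len(u))]
    p=px.reshape(-1,2).round().astype(int)
    D=c["range_z"][p[:,1].clip(0,399),p[:,0].clip(0,639)]
    return np.array(c["position"])+(d*D[:,None])@camR(c).T
E
python3 - <<'E'
from h import *
np.set_printoptions(precision=4,suppress=True)
print(r.get_state())
for n in("top","side"):
    c=r.capture(n); cv2.imwrite(f"pics/{n}0.png",c["pixels"][...,::-1])
    print(n,c["position"],c["attitude"],c["fx"],c["dist_coeffs"])
    for k in["lid_press","rocker_press","start_top","minor_top","square_top","console","centrifuge","jar","flask","rack","dishes","dropper","slidebox","beaker"]:
        t=r.tip_of(k,n)[:2]
        for q in t: print(k,round(q["conf"],2),np.round(q["at"],1),w(c,q["at"])[0])
E
```

```text
{'time_s': 0.0, 'joints': array([ 93.5109,  20.5912,   0.6339,  -0.0225, -70.1364, -16.5082]), 'qd': array([-0.088 ,  0.0991, -0.0266,  0.0779,  0.0947,  0.0608]), 'joint_torque': array([  0.0021, -58.273 ,  29.3043,   6.9967,   0.0069,  -0.0002]), 'tcp_pos': array([0.1517, 0.6572, 0.2256]), 'eef_rot': array([179.9042,  -0.0064, -13.0049]), 'contact_force': array([-0.9156,  0.2033, -0.26  ]), 'moment': array([ 0.0262,  0.0375, -0.0172]), 'gripper_force': 0.0, 'gripper_width': 0.08752700028565243}
top [0.4662 0.0032 1.4353] [  5.1564   0.3257 -90.6747] 377.06256136594544 [-0.0556  0.      0.      0.      0.    ]
lid_press 0.76 [261.2 215.4] [0.524  0.1699 0.2232]
lid_press 0.4 [426.9 246.5] [ 0.4102 -0.417   0.036 ]
rocker_press 0.48 [365.1 188.4] [ 0.6256 -0.1885  0.0665]
start_top 0.61 [386.8 186.9] [ 0.6298 -0.2675  0.0702]
minor_top 0.5 [369.6 214.3] [ 0.5315 -0.2051  0.0499]
square_top 0.52 [302.4 145.7] [0.781  0.0384 0.0937]
square_top 0.4 [387.5 208.6] [ 0.5506 -0.2682  0.0678]
console 0.94 [373.6 201. ] [ 0.5813 -0.2229  0.0391]
jar 0.82 [428.8 187.4] [ 0.6254 -0.4198  0.0768
[... 595 characters left out ...]
77.6 238. ] [ 0.6134 -0.2458  0.0638]
start_top 0.44 [254.1 159.7] [0.5514 0.4276 0.0267]
minor_top 0.38 [354.1 238.6] [ 0.5498 -0.1939  0.0622]
square_top 0.6 [367. 251.] [ 0.5421 -0.2646  0.0669]
console 0.83 [363.4 253.3] [ 0.5319 -0.2587  0.0571]
centrifuge 0.94 [298.1 193. ] [0.5065 0.0627 0.1215]
jar 0.88 [424.7 280.4] [ 0.5983 -0.4685  0.0668]
flask 0.67 [274.8 153.9] [0.5001 0.1856 0.2315]
rack 0.82 [353.1 185.4] [0.7819 0.0497 0.0063]
dishes 0.84 [284.1 239.1] [ 0.3699 -0.0269  0.0462]
dishes 0.7 [222.9 173.2] [0.4009 0.4341 0.0291]
dropper 0.49 [370.7 315.4] [ 0.3846 -0.4398  0.0517]
slidebox 0.72 [220.3 176.2] [0.3822 0.4232 0.0305]
beaker 0.63 [251.4 159.1] [0.5428 0.4348 0.03  ]
```

Run:
```python
import cv2,numpy as np
t=cv2.imread("pics/top0.png");s=cv2.imread("pics/side0.png")
a=cv2.resize(t[165:240,335:410],(400,400),interpolation=2)
b=cv2.resize(s[205:275,325:395],(400,400),interpolation=2)
c=cv2.resize(t[120:270,180:450],(400,200));d=cv2.resize(s[120:320,200:450],(400,200))
cv2.imwrite("pics/c0.png",np.vstack([np.hstack([a,b]),np.hstack([c,d])]))
```

```text
(no output)
```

View pics/c0.png

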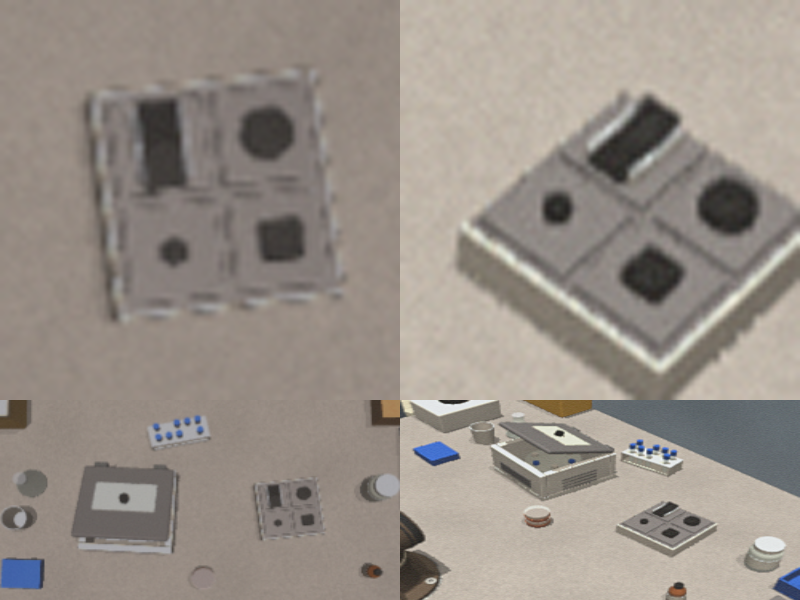

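Run:
```python
from h import *
np.set_printoptions(precision=4,suppress=True)
c=r.capture("top")
v,u=np.mgrid[0:400,0:640]
P=w(c,np.c_[u.ravel(),v.ravel()]).reshape(400,640,3)
m=r.regions_of("console","top")[0]; print(m["conf"],m["extent"])
# console top plates z~0.051 
reg=np.zeros((400,640),np.uint8); reg[150:260,320:420]=1
k=(reg>0)&(P[...,2]>0.035)&(P[...,2]<0.085)&m["pixels"]
pts=P[k][:,:2].astype(np.float32)
rc=cv2.minAreaRect(pts); print("console rect",rc, k.sum())
# lid pixels
l=r.regions_of("lid_press","top")[0]; q=P[l["pixels"]]; q=q[(q[:,2]>.13)]
print("lid",l["conf"],l["extent"],cv2.minAreaRect(q[:,:2].astype(np.float32)),q[:,2].min(),q[:,2].max())
A=np.c_[q[:,:2],np.ones(len(q))]
for _ in range(3):
    f=np.linalg.lstsq(A,q[:,2],rcond=None)[0]; e=abs(A@f-q[:,2]); g=e<0.006; A,q=A[g],q[g]
print("plane",f,np.degrees(np.arctan2(f[1],f[0])),np.arctan(np.hypot(*f[:2])),len(q))
ce=r.boxes_of("centrifuge","top"); print(ce[:1])
k=(P[...,2]>.11)&(P[...,2]<.30)&(abs(P[...,0]-.62)<.2)&(abs(P[...,1]-.17)<.17)
print("hi",cv2.minAreaRect(P[k][:,:2].astype(np.float32)))
for n in["rocker_press","start_top","minor_top","square_top"]:
    for q in r.regions_of(n,"top")[:2]:
        if q["pixels"].any(): print(n,round(q["conf"],2),q["extent"],np.median(P[q["pixels"]],0))
```

```text
0.85 [350.0, 179.4, 379.2, 222.6]
console rect ((0.580704927444458, -0.19366523623466492), (0.15492063760757446, 0.09540052711963654), 6.211255073547363) 181
lid 0.94 [231.6, 168.9, 298.4, 225.6] ((0.5857262015342712, 0.13109013438224792), (0.28965994715690613, 0.19657869637012482), 81.09402465820312) 0.13034914772640227 1.4353131810222202
plane [-0.5443 -0.0495  0.5238] -174.80771499912817 0.5001505421917201 721
[{'extent': [228.4, 168.1, 297.8, 231.9], 'conf': 0.57}]
hi ((0.5829615592956543, 0.1656937599182129), (0.22028087079524994, 0.23129798471927643), 86.2863998413086)
rocker_press 0.59 [360.9, 182.2, 371.0, 199.5] [ 0.6163 -0.1849  0.0644]
start_top 0.63 [381.0, 183.9, 387.6, 194.3] [ 0.622  -0.2579  0.0666]
minor_top 0.27 [421.7, 176.5, 448.1, 194.7] [ 0.6307 -0.4416  0.1077]
square_top 0.64 [382.9, 204.5, 391.4, 214.8] [ 0.5489 -0.2665  0.0663]
```

Composite picture: the top view's upper-left crop shows the console with the rocker back-left (its centre near top px 365,192), the large round key back-right (385,190), the small key front-left (368,212) and the square key front-right (388,210). The box is yawed about +7°. The lid is ajar, with a plane slope of 0.50, and yawed about +5°. Nothing tall stands next to either target.

```bash
cat >> h.py <<'E'
def wz(c,px,z):
    K=np.array([[c["fx"],0,c["cx"]],[0,c["fy"],c["cy"]],[0,0,1]])
    u=cv2.undistortPoints(np.array(px,float).reshape(-1,1,2),K,np.array(c["dist_coeffs"],float)).reshape(-1,2)
    d=np.c_[u[:,0],-u[:,1],-np.ones(len(u))]@camR(c).T
    o=np.array(c["position"]); return o+d*((np.array(z)-o[2])/d[:,2])[:,None]
def rel(p,yaw):
    "numbers for jog_arm to world p, tool down with yaw"
    s=r.get_state(); Rt=R.from_euler('xyz',s["eef_rot"],degrees=True)
    t=Rt.inv().apply(np.array(p)-s["tcp_pos"])/.5
    d=(Rt.inv()*R.from_euler('xyz',[180,0,yaw],degrees=True)).as_rotvec(degrees=True)/360
    return np.round(t,3),np.round(d,3)
E
python3 - <<'E'
from h import *
np.set_printoptions(precision=4,suppress=True)
c=r.capture("top"); f=75/400
im=c["pixels"].max(2).astype(int)[165:240,335:410]
big=cv2.resize(im.astype(np.uint8),None,fx=8,fy=8,interpolation=2)
n,lab,st,cen=cv2.connectedComponentsWithStats((big<88).astype(np.uint8))
for i in range(1,n):
    if st[i,4]>800:
        px=(cen[i]+.5)/8-.5+[335,165]; print(st[i],px,wz(c,[px],[.064])[0])
crop=np.array([[93,95],[318,70],[343,292],[118,318]])*f+[335,165]
print("corners",wz(c,crop,[.045]*4))
print("lid",rel([.525,.172,.30],-84))
E
```

```text
[ 207  149   72  144 7719] [364.7714 191.6867] [ 0.6138 -0.1874  0.064 ]
[ 360  162   80   78 4805] [384.5467 189.5204] [ 0.6209 -0.2602  0.064 ]
[ 387  325   69   67 3842] [387.2541 209.4946] [ 0.5475 -0.2679  0.064 ]
[ 242  359   39   38 1097] [367.2177 211.7392] [ 0.5403 -0.1945  0.064 ]
corners [[ 0.6496 -0.145   0.045 ]
 [ 0.6654 -0.3028  0.045 ]
 [ 0.5102 -0.3153  0.045 ]
 [ 0.4943 -0.1589  0.045 ]]
lid (array([ 0.946,  0.779, -0.147]), array([0.   , 0.   , 0.197]))
```

Call:
jog_arm(travel=[[0.05,0.05,-0.147],[0.14,0.12,-0.147],[0.24,0.2,-0.147],[0.34,0.28,-0.147],[0.44,0.36,-0.147],[0.54,0.45,-0.147],[0.64,0.53,-0.147],[0.74,0.61,-0.147],[0.84,0.7,-0.147],[0.946,0.779,-0.147]], dr=[[0,0,0.02],[0,0,0.04],[0,0,0.06],[0,0,0.08],[0,0,0.1],[0,0,0.12],[0,0,0.14],[0,0,0.16],[0,0,0.18],[0,0,0.197]], claw=[0,0,0,0,0,0,0,0,0,0])

```text
time_s: 3.2
tcp_pos: [0.5099, 0.1898, 0.3006]
eef_rot: [-179.9, 0.0, -84.1]
contact_force: [1.3, 1.5, 0.3]
gripper_width: 0.0007
gripper_force: 0.0
```

Run:
```python
from h import *
np.set_printoptions(precision=4,suppress=True)
s=r.get_state(); print(s["time_s"],s["tcp_pos"],s["eef_rot"],s["gripper_width"],s["contact_force"])
c=r.capture("side"); cv2.imwrite("pics/s1.png",cv2.resize(c["pixels"][80:280,200:440,::-1],None,fx=3,fy=3))
for z in [[.52,.172,.235],[.4985,.17,.145]]: print(rel(z,-84))
```

```text
3.2 [0.5099 0.1898 0.3006] [-179.9421    0.0381  -84.1121] 0.0006650442300668204 [1.3142 1.4834 0.3143]
(array([ 0.027, -0.011,  0.13 ]), array([-0.   , -0.   , -0.002]))
(array([0.026, 0.032, 0.31 ]), array([-0.   , -0.   , -0.002]))
```

View pics/s1.png

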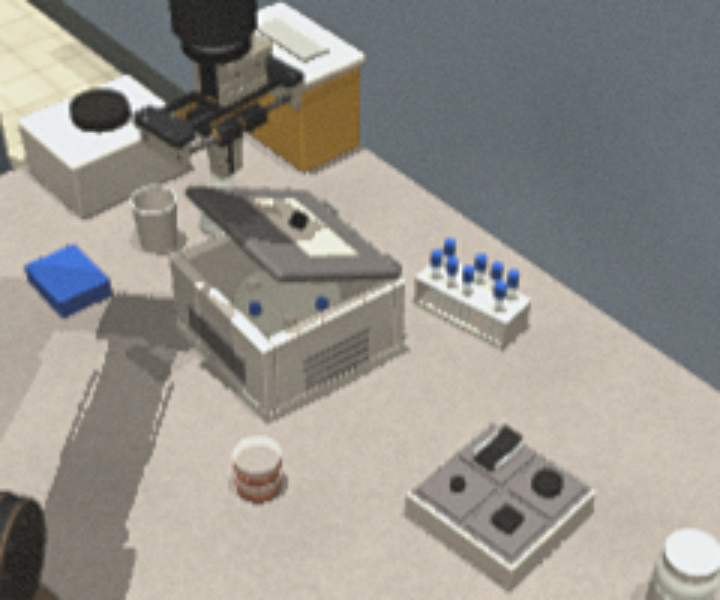

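The picture shows the closed fingertips at about (225,175), above the lid's front. The lid is ajar and everything else is standing. The arm was still settling, so I'll re-read the pose.

Run:
```python
from h import *
for i in range(4): r.capture("top")
s=r.get_state(); print(s["time_s"],s["tcp_pos"],s["eef_rot"],s["contact_force"])
for z in [[.52,.172,.24],[.515,.172,.2],[.4985,.17,.145]]: print(rel(z,-84))
```

```text
3.45 [0.50902924 0.19126849 0.29996778] [ 1.79991107e+02  7.99032999e-03 -8.39572441e+01] [-0.75370405  0.34454955 -0.28559518]
(array([ 0.041, -0.018,  0.12 ]), array([0., 0., 0.]))
(array([ 0.04 , -0.008,  0.2  ]), array([0., 0., 0.]))
(array([0.04 , 0.025, 0.31 ]), array([0., 0., 0.]))
```

Call:
jog_arm(travel=[[0.041,-0.018,0.06],[0.041,-0.018,0.11],[0.041,-0.015,0.13],[0.041,-0.012,0.155],[0.041,-0.008,0.18],[0.04,-0.003,0.205],[0.04,0.003,0.23],[0.04,0.01,0.255],[0.04,0.017,0.28],[0.04,0.022,0.3]], dr=[[0,0,0],[0,0,0],[0,0,0],[0,0,0],[0,0,0],[0,0,0],[0,0,0],[0,0,0],[0,0,0],[0,0,0]], claw=[0,0,0,0,0,0,0,0,0,0])

```text
time_s: 4.7
tcp_pos: [0.5, 0.1703, 0.1493]
eef_rot: [180.0, -0.0, -83.9]
contact_force: [1.2, 0.2, 1.3]
gripper_width: 0.0008
gripper_force: 0.7
```

Run:
```python
from h import *
for i in range(2): c=r.capture("side")
s=r.get_state(); print(s["time_s"],s["tcp_pos"],s["eef_rot"],s["contact_force"])
cv2.imwrite("pics/s2.png",cv2.resize(c["pixels"][80:280,200:440,::-1],None,fx=3,fy=3))
```

```text
4.8 [0.49915269 0.16986127 0.14864429] [ 1.79866334e+02 -6.52540264e-02 -8.39292898e+01] [ 0.10286611  0.78818758 -0.14702481]
```

View pics/s2.png

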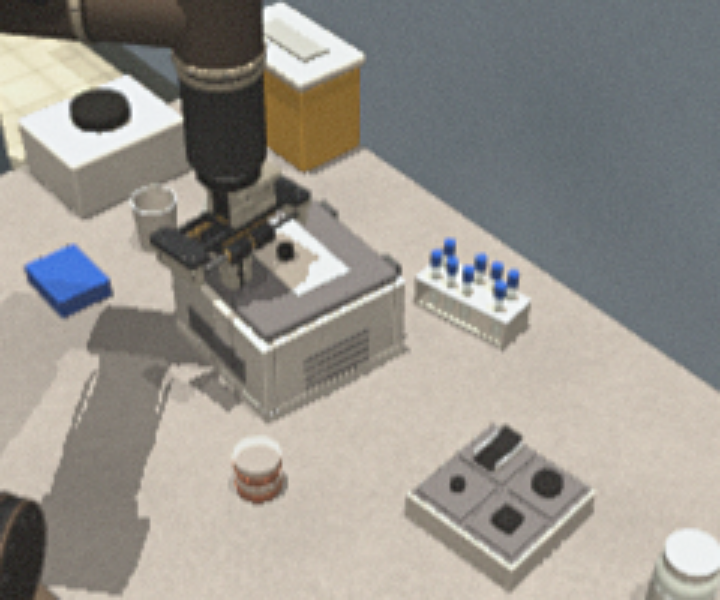

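The fingertips are on the lid near (240,285) and it looks almost flat. A few more millimetres should bring it to its stop.

Call:
jog_arm(travel=[[0,0.001,0.002],[0,0.001,0.004],[0,0.001,0.006],[0,0.001,0.008],[0,0.001,0.01],[0,0.001,0.01],[0,0.001,0.01],[0,0.001,0.01],[0,0.001,0.01],[0,0.001,0.01]], dr=[[0,0,0],[0,0,0],[0,0,0],[0,0,0],[0,0,0],[0,0,0],[0,0,0],[0,0,0],[0,0,0],[0,0,0]], claw=[0,0,0,0,0,0,0,0,0,0])

```text
time_s: 6.05
tcp_pos: [0.4998, 0.1705, 0.1471]
eef_rot: [-179.9, 0.0, -83.9]
contact_force: [-8.4, -1.3, 17.6]
gripper_width: 0.0004
gripper_force: 8.6
```

It's on the stop: 17.6 N at z = 0.147. Next I lift and move over to the rocker.

Call:
jog_arm(travel=[[0,0,-0.1],[0.02,-0.01,-0.17],[0.12,-0.035,-0.17],[0.23,-0.065,-0.17],[0.34,-0.095,-0.17],[0.45,-0.125,-0.15],[0.56,-0.155,-0.1],[0.66,-0.18,-0.05],[0.735,-0.203,0.0],[0.735,-0.203,0.03]], dr=[[0,0,0],[0,0,0],[0,0,0],[0,0,0],[0,0,0],[0,0,0],[0,0,0],[0,0,0],[0,0,0],[0,0,0]], claw=[0,0,0,0,0,0,0,0,0,0])

```text
time_s: 7.3
tcp_pos: [0.6393, -0.1869, 0.1276]
eef_rot: [179.9, 0.0, -84.1]
contact_force: [-0.3, 1.0, -0.8]
gripper_width: 0.0007
gripper_force: 0.0
```

Run:
```python
from h import *
np.set_printoptions(precision=4,suppress=True)
for i in range(3): c=r.capture("side")
s=r.get_state(); print(s["time_s"],s["tcp_pos"],s["eef_rot"],s["contact_force"])
cv2.imwrite("pics/s3.png",cv2.resize(c["pixels"][120:280,220:420,::-1],None,fx=4,fy=3.75))
for n in["lid_press","rocker_press","start_top"]:
    for q in r.tip_of(n,"side")[:1]: print(n,q["conf"],w(c,q["at"]))
for p in [[.638,-.185,.08],[.638,-.185,.06]]: print(rel(p,-84))
```

```text
7.45 [ 0.6389 -0.184   0.1293] [179.8922   0.0166 -83.9274] [ 0.1808 -0.1777 -0.5892]
lid_press 0.78 [[0.4998 0.1716 0.1481]]
rocker_press 0.56 [[ 0.6922 -0.1383 -0.0002]]
start_top 0.63 [[ 0.6051 -0.4748  0.0609]]
(array([0.003, 0.005, 0.103]), array([-0., -0.,  0.]))
(array([0.003, 0.005, 0.143]), array([-0., -0.,  0.]))
```

View pics/s3.png

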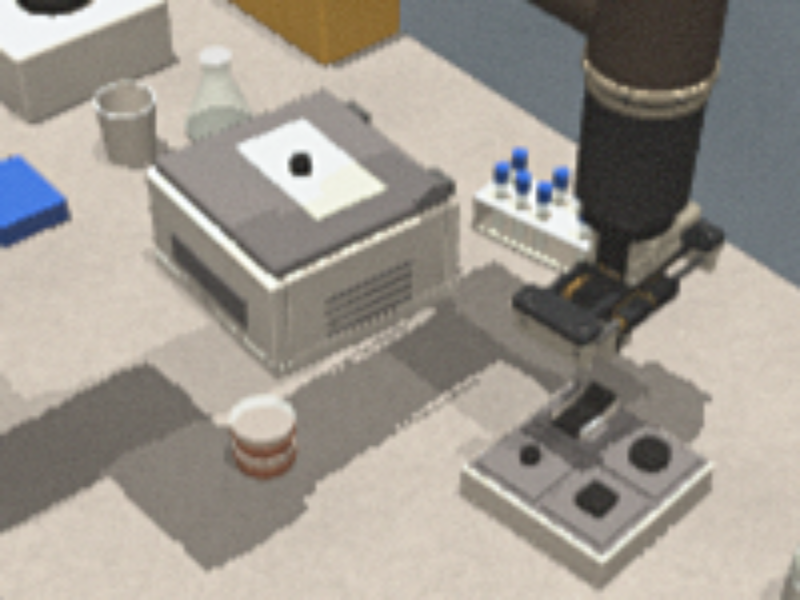

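The lid is flat and shut: the picture agrees, and its press point is at z 0.148. The fingertips hang over the rocker's back end at about (600,370). Now I press it.

Call:
jog_arm(travel=[[0,0.002,0.07],[0,0.002,0.1],[0,0.002,0.11],[0,0.002,0.12],[0,0.002,0.127],[0,0.002,0.134],[0,0.002,0.14],[0,0.002,0.144],[0,0.002,0.147],[0,0.002,0.147]], dr=[[0,0,0],[0,0,0],[0,0,0],[0,0,0],[0,0,0],[0,0,0],[0,0,0],[0,0,0],[0,0,0],[0,0,0]], claw=[0,0,0,0,0,0,0,0,0,0])

```text
time_s: 8.85
tcp_pos: [0.6391, -0.1845, 0.0598]
eef_rot: [-179.9, -0.1, -83.9]
contact_force: [-6.5, 4.4, 23.1]
gripper_width: 0.0005
gripper_force: 11.5
```

It stopped at z = 0.060 with 23 N, which is the "on" level. I lift and go above the start key.

Call:
jog_arm(travel=[[0,0,-0.06],[0,0,-0.12],[0.03,0.01,-0.12],[0.07,0.025,-0.12],[0.11,0.04,-0.12],[0.148,0.05,-0.12],[0.148,0.05,-0.1],[0.148,0.05,-0.1],[0.148,0.05,-0.1],[0.148,0.05,-0.1]], dr=[[0,0,0],[0,0,0],[0,0,0],[0,0,0],[0,0,0],[0,0,0],[0,0,0],[0,0,0],[0,0,0],[0,0,0]], claw=[0,0,0,0,0,0,0,0,0,0])

```text
time_s: 10.1
tcp_pos: [0.6219, -0.2601, 0.1068]
eef_rot: [-180.0, -0.0, -83.9]
contact_force: [0.3, 0.8, 0.8]
gripper_width: 0.0006
gripper_force: 0.0
```

Run:
```python
from h import *
np.set_printoptions(precision=4,suppress=True)
c=r.capture("side")
s=r.get_state(); print(s["time_s"],s["tcp_pos"],s["eef_rot"],s["contact_force"])
cv2.imwrite("pics/s4.png",cv2.resize(c["pixels"][170:280,310:440,::-1],None,fx=5,fy=5,interpolation=2))
for p in [[.621,-.260,.066],[.621,-.260,.056]]: print(rel(p,-84))
```

```text
10.15 [ 0.6219 -0.2601  0.1068] [-179.9769   -0.0072  -83.8717] [ 0.2801 -0.5689 -0.7101]
(array([-0.   ,  0.002,  0.082]), array([-0., -0.,  0.]))
(array([-0.   ,  0.002,  0.102]), array([-0., -0.,  0.]))
```

View pics/s4.png

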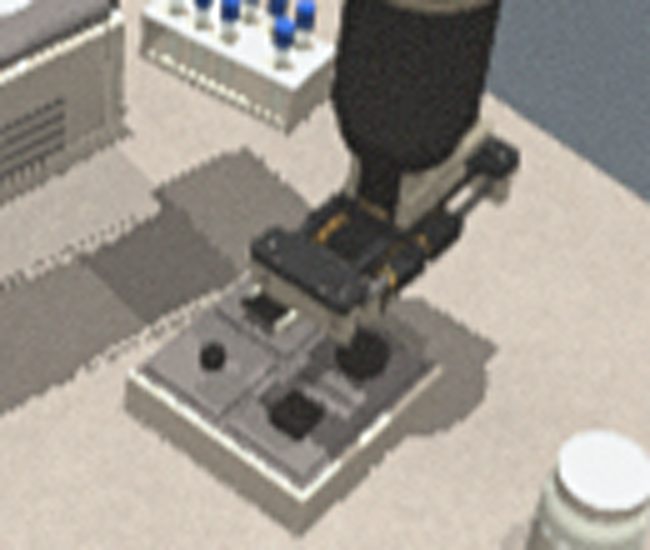

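The fingers sit over the large key at about (360,350). The rocker at (270,308) is partly hidden, so I'll check its front half by depth before pressing start.

Run:
```python
from h import *
np.set_printoptions(precision=4,suppress=True)
c=r.capture("side")
v,u=np.mgrid[205:265,345:410]; P=w(c,np.c_[u.ravel(),v.ravel()])
a=np.radians(5.8); d=(P[:,:2]-[.6138,-.1874])@np.array([[np.cos(a),-np.sin(a)],[np.sin(a),np.cos(a)]])
for lo in range(-36,36,6):
    k=(d[:,0]*1e3>lo)&(d[:,0]*1e3<=lo+6)&(abs(d[:,1])<.010)&(P[:,2]<.09)&(P[:,2]>.03)
    if k.any(): print(lo,k.sum(),np.median(P[k,2]))
```

```text
-36 12 0.047277388276384835
-30 19 0.06896715006283416
-24 11 0.0690139771352083
-18 6 0.06643035622540927
-12 2 0.06653170742527792
-6 2 0.060037976017988326
```

The front end is up at 69 mm, so the rocker is on. Now I press the start key and release it.

Call:
jog_arm(travel=[[0,0.001,0.06],[0,0.001,0.076],[0,0.001,0.084],[0,0.001,0.092],[0,0.001,0.098],[0,0.001,0.102],[0,0.001,0.103],[0,0.001,0.103],[0,0.001,0.103],[0,0.001,0.103]], dr=[[0,0,0],[0,0,0],[0,0,0],[0,0,0],[0,0,0],[0,0,0],[0,0,0],[0,0,0],[0,0,0],[0,0,0]], claw=[0,0,0,0,0,0,0,0,0,0])

```text
time_s: 11.45
tcp_pos: [0.6214, -0.2608, 0.059]
eef_rot: [-179.9, -0.1, -83.9]
contact_force: [-9.6, 5.5, 24.9]
gripper_width: 0.0003
gripper_force: 12.2
```

Fully down (z = 0.059, 25 N). I lift well clear, then look.

Call:
jog_arm(travel=[[0,0,-0.05],[0,0,-0.15],[0,0,-0.25],[0,0,-0.35],[0,0,-0.45],[0,0.1,-0.5],[0,0.2,-0.5],[0,0.25,-0.5],[0,0.25,-0.5],[0,0.25,-0.5]], dr=[[0,0,0],[0,0,0],[0,0,0],[0,0,0],[0,0,0],[0,0,0],[0,0,0],[0,0,0],[0,0,0],[0,0,0]], claw=[0,0,0,0,0,0,0,0,0,0])

```text
time_s: 12.7
tcp_pos: [0.4974, -0.2739, 0.3055]
eef_rot: [-179.9, -0.0, -83.9]
contact_force: [-0.7, 0.1, 0.2]
gripper_width: 0.0003
gripper_force: 0.0
```

Run:
```python
from h import *
np.set_printoptions(precision=4,suppress=True)
c=r.capture("side"); s=r.get_state(); print(s["time_s"],s["tcp_pos"],s["contact_force"])
cv2.imwrite("pics/s5.png",cv2.resize(c["pixels"][110:350,200:460,::-1],None,fx=2.5,fy=2.5,interpolation=2))
for n in["lid_press","start_top"]:
    for q in r.tip_of(n,"side")[:1]: print(n,q["conf"],w(c,q["at"]))
v,u=np.mgrid[205:265,345:410]; P=w(c,np.c_[u.ravel(),v.ravel()])
for q in([.6209,-.2602],[.6357,-.185]):
    k=np.hypot(*(P[:,:2]-q).T)<.008; print(k.sum(),np.median(P[k,2]))
```

```text
12.75 [ 0.4976 -0.2738  0.3051] [-0.2311 -1.0673 -0.3867]
lid_press 0.92 [[0.5232 0.1867 0.1466]]
start_top 0.52 [[ 0.6294 -0.2553  0.0657]]
13 0.06675020253454655
12 0.06344307857068565
```

View pics/s5.png

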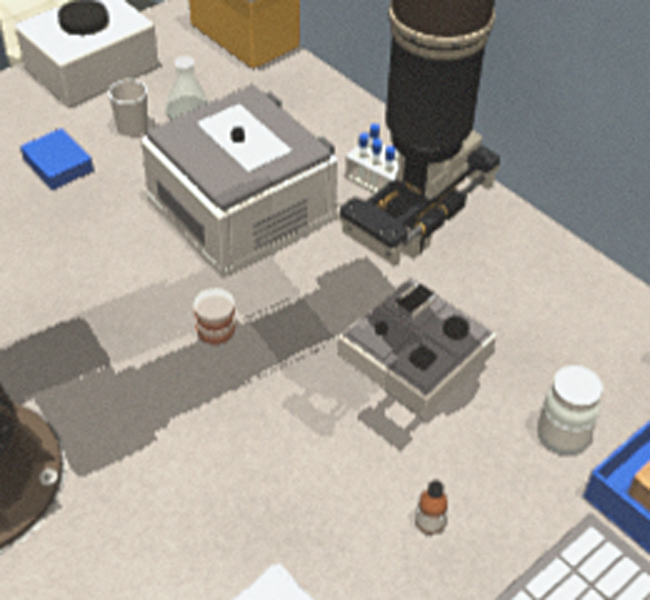

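The lid is shut (240,140), the rocker is tipped, and the start key is back up (455,328). The bystanders are standing and the arm is clear.

```bash
python3 -c "
from plant import r
print(r.close_job())"
```

```text
the job is handed in; nothing more can be done
None
```

Job handed in at about 13 s of robot time: lid pushed shut, rocker tipped on, and large key pressed fully down and sprung back, in that order, with no bystander touched as far as the pictures show.

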